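# Set a sprung tripod leg to its length mark, squeeze its cam lever shut and keep hold

## Robot

A 6-joint arm with a two-finger parallel gripper is mounted at the origin on the work surface. World frame = base frame: x ahead of the robot, y to its left, z up, the work surface at z = 0. Lengths are in m, angles in degrees, forces in N, time in s.
With the tool pointing down it reaches from about 0.375 to 0.75 m from the base axis. Payload 9 kg.
Tool frame: the origin (TCP) lies where the fingers leave the gripper's body, on its centre line; the fingertips stand 73 mm ahead of it and the grasp point (between the pads) lies 54 mm ahead of it (robot.tip_reach is the distance from the TCP to the fingertips, in m); z points along the fingers, y is the direction in which the jaws open and shut (so a half turn about z gives the same grasp; the last joint's range is limited). The gripper opens to 85 mm and grips with 20 to 120 N. Pads are 22 mm wide; open, the fingers measure 114 mm over their backs; the gripper's body (76 mm by 85 mm) begins 54 mm behind the grasp point. The pads swing forward as they close: fully open they stand 13 mm farther back than shut.
Start: joints at [-84.609, 5.964, 5.575, 89.605, 0, 77.527], TCP at [0.184, -0.571, 0.304] pointing down, gripper open.
Joint ranges: [-171.21, 171.21], [-48.23, 106.86], [-62.78, 66.21], [-105.2, 120.99], [-86.42, 89.51], [-180, 180]. Speed limits (degrees/s): [127.2, 127.2, 147.25, 180, 180, 180].

## Interface

Orientations are given as [roll, pitch, yaw] about the fixed x, y, z axes, in that order (R = Rz(yaw) Ry(pitch) Rx(roll)).
In Python, from plant import robot gives the robot as it stands. Calls block until the motion is done:
- robot.move_pose(position, orientation): joint-space move of the TCP to a pose.
- robot.line_to(position, vel=0.15, rotation=None, guard=None): straight line of the TCP; rotation=None keeps the orientation; vel is the mean speed in m/s. With guard (N) it stops when the force on the tool has changed by that much, and returns True; else False.
- robot.goto_joints(angles): joint-space move.
- robot.set_gripper(opening): finger opening in m; the grip force is fixed at half the most; returns when the fingers have stopped.
- robot.pause(seconds).
- robot.ik(position, orientation): joint angles nearest the present ones, or None.
- robot.observe(): the state.
- robot.grab_frame(name): name is "scene" or "top"; returns the picture (480x640x3 uint8, blue, green, red); there is no depth.
- robot.get_calibration(name): a dict with "vertical_fov" (degrees; the focal length in pixels is half the picture's height over the tangent of half this angle, whatever the lens; pixels are square), "cx", "cy" (the principal point, pixels), "rvec" (rotation vector, rad) and "tvec" (3), from world to camera coordinates, as OpenCV has them. Camera axes: x right, y down, z forward; pixel columns grow to the right and rows downward; lengths in m; the calibration is good to about 2 mm. A picture is of the moment at which its call begins. get_calibration takes no time and is no camera call.
A pose or a line that the arm cannot do raises robot.IKError and nothing moves.
- robot.job_done(): hands the job in, once; it reports no verdict.
The state is a dict: "time": time; "q": joint angles; "qvel": joint speeds; "joint_torque": joint torques, N m; "tool_pos": TCP position; "tcp_rot": TCP orientation; "ft_force": force on the tool from outside, world axes, zero at the start; "torque": the same for the moment, N m; "gripper_width": finger opening in m.
Only numpy, scipy, OpenCV 4.12 (cv2) and the standard library are available. Lean on these libraries where they do the work, as an engineer would, in place of code of your own. Each camera call takes 0.05 s, during which the arm holds its last target.

## Task

Push the sliding leg of the antenna tripod out along its gauge board until its red pointer stands on the yellow tape, with the orange cam lever still open. Then, keeping the pointer on the tape, close the lever fully against the grey grip plate. The clamp screw is still slack and the leg springs back if released, so finish while still holding: lever and grip plate pinched together between the fingers, pointer on the tape; leave the mouse, hand radio, mug and brass adapter alone.

Things in the scene. Friction and masses are not known exactly. Their poses are not given: they have to be found in the camera images.
- gauge: Fixed plywood board, 360 x 130 x 12 mm, carrying a black tripod crown and, along its x axis, the fixed inner tube (axis 45 mm above the table). Origin on the table under the tube, below the cross plate's rear face when the leg is fully in; board from x = -170 to 190 mm, y = -65 to 65 mm. +x: the way the leg slides out; z up. White scale strip on its -y edge.
- leg (a joint): How far the leg (black sleeve, grey clamp collar, collar top 66 mm above the table) is out along the gauge's +x, m; starts fully in at 0, stop at 0.16. A return spring always pulls it in: about 3 N at 0, 6 N at 0.13, plus 0.4 N friction. Nothing latches it; the closed lever does not bear the spring either.
- push_face (a point): Middle of the rear (-x) face of the leg's grey upright cross plate, 92 mm above the table. The plate is 8 mm thick in x, from 64 to 118 mm above the table; it juts from the +x end of the grip plate to the +y side only (y = -4 to +56 mm from the grip plate's middle). With open fingers straddling grip plate and lever, the side of the +y finger can push on this flat face to slide the leg out.
- grip_plate (a point): Point of the grey upright grip plate fixed on the leg's collar, lying along x: 62 mm long, 8 mm thick in y, from 66 to 118 mm above the table. The point lies mid-thickness, at its bottom edge (66 mm above the table) and +x end, where it meets the cross plate's rear face; it runs from there to x = -62 mm. Axes parallel to the gauge's.
- lever (a joint): Cam lever angle about its upright pivot, rad; 0 = fully closed (blade parallel to the grip plate, 2 mm gap), grows as it swings out to the -y side; 1.1 is the stop. The pivot stands on the leg at x = -56 mm, y = -10 mm from the grip_plate point. It stays where left; friction needs about 3 to 4 N near the tip to move it.
- lever_pivot (a point): Orange lever blade, 64 mm long from its pivot, 8 mm thick, 70 to 118 mm above the table. The point is on the pivot axis, 94 mm above the table; the blade runs from here to the lever_tip point (along +x when closed, ending 8 mm beyond the cross plate's rear face). Closed, blade and grip plate are 18 mm thick together (y = -14 to +4 mm from the grip plate's middle), squeezed from above near the cross plate.
- lever_tip (a point): Middle of the lever blade's free end, 94 mm above the table.
- pointer (a point): Tip of the red pointer pin (6 mm thick) of the leg, just above the white strip at the gauge's -y edge (y = -55 mm); 4 mm farther along x than the cross plate's rear face. It moves with the leg.
- mark (a point): Centre of the yellow tape, 12 mm wide along x and 21 mm along y, stuck across the white strip (y = -55 mm). Axes parallel to the gauge's. The tape stays put during a run; its place differs, 65 to 125 mm beyond the pointer's starting place.
- mouse: Black computer mouse, 105 x 60 x 32 mm, on the table; origin at the centre of its underside. Leave alone.
- handheld: Black handheld radio lying on the table, 115 x 56 x 32 mm with a 100 mm rubber antenna along +x; origin at the centre of the underside of its case. Leave alone.
- mug: Blue mug, 80 mm across, 90 mm tall, on the table; origin at the centre of its underside. Leave alone.
- adapter: Small brass plug adapter standing on the table beside the gauge board, 22 mm across, 38 mm tall; origin at the centre of its underside. Leave alone.

How it is judged:
By the outcome, as a careful person would: the job done as asked, in the order asked, and still so for the second after the job is handed in, while the arm keeps its last pose, push and grip.
It also fails if it takes over 37 s, if anything falls off the work surface, if the arm or the gripper's body presses on something with over 40 N, if the wrist force passes 120 N, or if a joint passes its speed limit or range.

## Working session

There is one attempt and no reset: what is moved stays moved. The work goes in short steps, each a Python script; the robot and the scene stay as the last script left them, time stands still between calls to the robot, and variables do not carry over. Pictures are saved under pics/ and viewed, and the job is handed in when it is done.

```bash
ls; mkdir -p pics; python3 - <<'E'
from plant import robot
import cv2
for n in("scene","top"):
    cv2.imwrite(f"pics/{n}0.png",robot.grab_frame(n)); print(robot.get_calibration(n))
print(robot.observe(), robot.tip_reach)
E
```

```text
pics
{'vertical_fov': 56.84666281306701, 'cx': 313.9315722797572, 'cy': 243.3256189859253, 'rvec': array([ 2.12973025,  0.82955867, -0.37135737]), 'tvec': array([-0.45306673, -0.20788912,  1.3638975 ])}
{'vertical_fov': 55.91926081127872, 'cx': 314.480677404285, 'cy': 240.84950908412964, 'rvec': array([ 2.17012738, -2.18206093,  0.09964393]), 'tvec': array([-0.02442304,  0.61372212,  1.25664211])}
{'time': 0.1, 'q': array([-8.46101710e+01,  5.99442454e+00,  5.53144051e+00,  8.96066409e+01,
        1.09125441e-03,  7.75260350e+01]), 'qvel': array([ 0.02440433, -0.16974893,  0.07439015,  0.00475373,  0.09857399,
        0.00325854]), 'joint_torque': array([ 6.31246847e-03, -5.58204997e+01,  5.04722357e+01,  1.28724606e-02,
       -2.64425307e-04, -2.62738575e-05]), 'tool_pos': array([ 0.18403808, -0.57084093,  0.30320723]), 'tcp_rot': array([-1.79932254e+02, -1.61041949e-02,  1.78637838e+01]), 'ft_force': array([ 0.68493164, -0.0513584 , -0.42820443]), 'torque': array([0.02388257, 0.02941952, 0.00514016]), 'gripper_width': 0.08533255606111848} 0.0726
```

View pics/scene0.png

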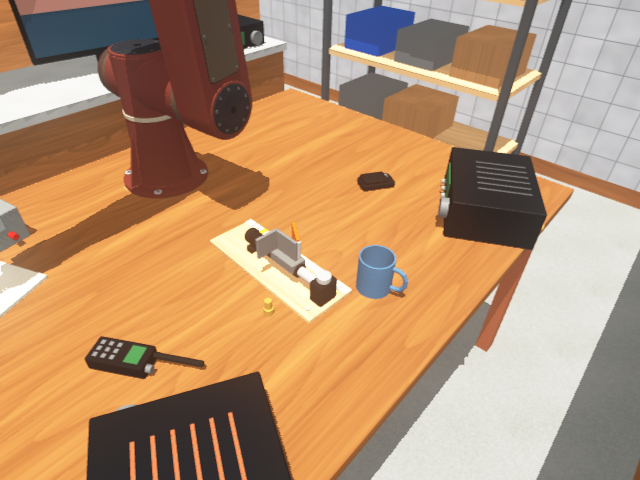

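View pics/top0.png

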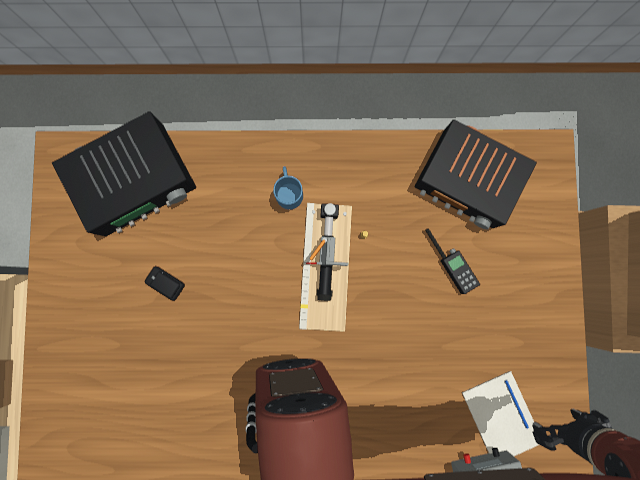

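```bash
python3 - <<'E'
import cv2
a=cv2.imread("pics/top0.png")[190:345,270:390]; cv2.imwrite("pics/topz.png",cv2.resize(a,None,fx=3.8,fy=3.8,interpolation=cv2.INTER_CUBIC))
a=cv2.imread("pics/scene0.png")[210:325,200:360]; cv2.imwrite("pics/scz.png",cv2.resize(a,None,fx=5,fy=5,interpolation=cv2.INTER_CUBIC))
E
```

```text
(no output)
```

View pics/topz.png

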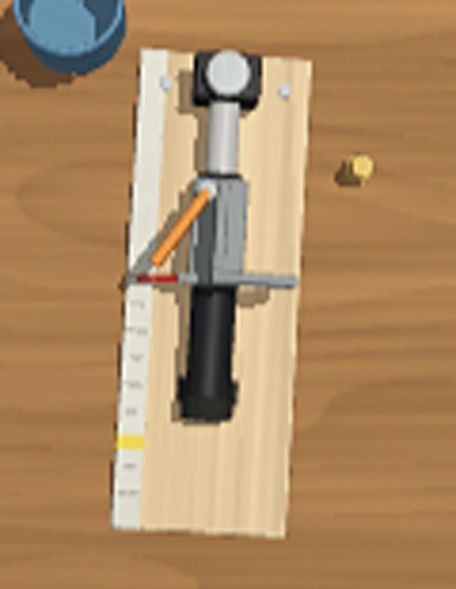

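View pics/scz.png

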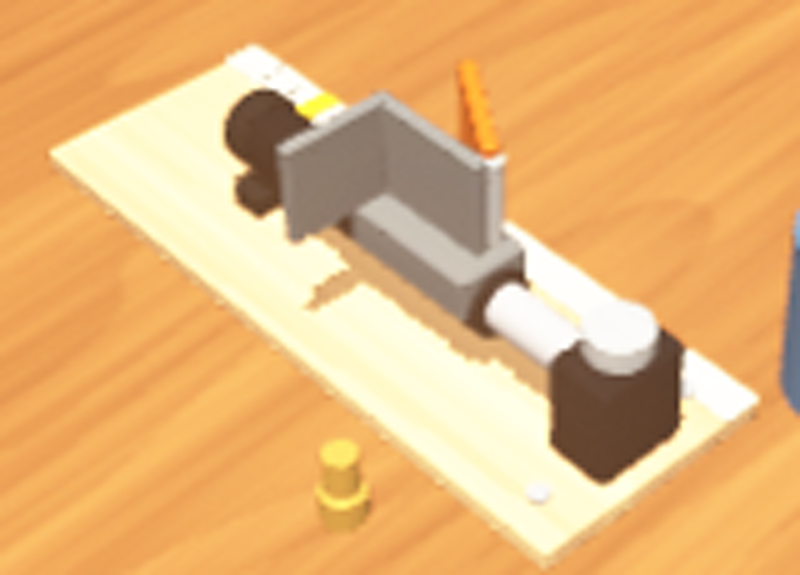

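```bash
cat > h.py <<'E'
import cv2,numpy as np
from scipy.spatial.transform import Rotation as Ro
CAL={}
def cal(robot,n):
    c=robot.get_calibration(n); f=240/np.tan(np.radians(c['vertical_fov']/2))
    K=np.array([[f,0,c['cx']],[0,f,c['cy']],[0,0,1]]); R=cv2.Rodrigues(c['rvec'])[0]
    return K,R,np.array(c['tvec']).ravel()
def ray(robot,n,p,z):
    K,R,t=cal(robot,n); d=R.T@np.linalg.solve(K,[p[0],p[1],1.]); C=-R.T@t
    return C+d*(z-C[2])/d[2]
def proj(robot,n,P):
    K,R,t=cal(robot,n); return cv2.projectPoints(np.array(P,float).reshape(-1,3),cv2.Rodrigues(R)[0],t,K,None)[0].reshape(-1,2)
E
python3 - <<'E'
from plant import robot
from h import *
im=cv2.imread("pics/top0.png"); hsv=cv2.cvtColor(im,cv2.COLOR_BGR2HSV)
roi=np.zeros(im.shape[:2],np.uint8); roi[195:340,292:358]=255
bd=((hsv[...,2]>175)&(hsv[...,1]<110)).astype(np.uint8)*255&roi
bd=cv2.morphologyEx(bd,cv2.MORPH_OPEN,np.ones((2,2)))
cs=np.vstack([c for c in cv2.findContours(bd,0,1)[0] if cv2.contourArea(c)>100])
r=cv2.minAreaRect(cs); bx=cv2.boxPoints(r); print(r)
W=np.array([ray(robot,"top",p,.012) for p in bx]); print(bx,W.round(4)); print([np.linalg.norm(W[i]-W[i-1]).round(4) for i in range(4)])
def cen(m): 
    ys,xs=np.nonzero(m&roi.astype(bool)); return xs.mean(),ys.mean(),len(xs),xs.min(),xs.max(),ys.min(),ys.max()
H,S,V=hsv[...,0],hsv[...,1],hsv[...,2]
y=cen((H>22)&(H<34)&(S>150)&(V>170)); rd=cen(((H<5)|(H>174))&(S>140)&(V>80)); o=cen((H>8)&(H<17)&(S>180)&(V>180))
print(y,rd,o)
print('tape',ray(robot,"top",y[:2],.012))
E
```

```text
((326.51898193359375, 267.6776123046875), (45.62701416015625, 127.19190216064453), 3.3664605617523193)
[[300.01035 329.82416]
 [307.47934 202.85175]
 [353.02762 205.53107]
 [345.55862 332.50348]] [[ 0.3628  0.0145  0.012 ]
 [ 0.7256 -0.0081  0.012 ]
 [ 0.7171 -0.14    0.012 ]
 [ 0.3547 -0.1141  0.012 ]]
[np.float64(0.1289), np.float64(0.3635), np.float64(0.1321), np.float64(0.3633)]
(np.float64(303.8181818181818), np.float64(306.04545454545456), 22, np.int64(300), np.int64(307), np.int64(305), np.int64(307)) (np.float64(311.3333333333333), np.float64(262.9166666666667), 12, np.int64(306), np.int64(316), np.int64(262), np.int64(263)) (np.float64(317.48), np.float64(248.88), 25, np.int64(310), np.int64(323), np.int64(241), np.int64(259))
tape [0.42936826 0.00347485 0.012     ]
```

```bash
cat >> h.py <<'E'
YAW=np.radians(176.2); ux=np.array([np.cos(YAW),np.sin(YAW)]); uy=np.array([-ux[1],ux[0]]); O=np.array([.5500,-.0626])
def G(P): d=np.asarray(P)[:2]-O; return np.array([d@ux,d@uy])*1000
def Wd(x,y): return O+ux*x/1000+uy*y/1000
E
python3 - <<'E'
from plant import robot
from h import *
def z2(x,y): return (x+.5)/3.8-.5+270,(y+.5)/3.8-.5+190
for n,p,z in [("cross right end top",(297,283),.118),("pivot top",(208,188),.118),("tip top",(155,263),.118),("pointer left",(137,279),.017),("ptr right",(178,279),.02),("tape",(131,442),.012),("adapter",(363,167),.038),("mug",(68,22),.09),
 ("corner TL",(143,49),.012),("TR",(312,60),.012),("BR",(285,537),.012),("BL",(113,527),.012)]:
    print(n,G(ray(robot,"top",z2(*p),z)).round(1))
s=lambda x,y:((x+.5)/5-.5+200,(y+.5)/5-.5+210)
for n,p,z in [("junction top",(386,95),.118),("cross end top",(281,147),.118),("plate rear end",(493,165),.118),("tip",(468,62),.118),("pivot",(490,152),.118)]:
    print("S",n,G(ray(robot,"scene",s(*p),z)).round(1))
print(G([.184,-.571]))
K,R,t=cal(robot,"top"); print("cam",-R.T@t)
for yw in(-3.8,176.2):
    p=Wd(-30,-30); print(robot.ik([*p,.25],[180,0,yw]))
E
```

```text
cross right end top [ 2.9 52.5]
pivot top [-59.2 -12.8]
tip top [ -4.9 -46.3]
pointer left [  2.9 -60.2]
ptr right [  1.1 -29.5]
tape [124.4 -57.1]
adapter [-89.5 102.6]
mug [-175.2 -119.6]
corner TL [-172.5  -66.7]
TR [-171.9   62.4]
BR [187.3  61.5]
BL [187.8 -66.6]
S junction top [-1.  -4.4]
S cross end top [ 1.7 51.9]
S plate rear end [-68.8  -6. ]
S tip [ -7.4 -47. ]
S pivot [-61.4 -10.9]
[331.50168643 531.53851403]
cam [ 0.49819915 -0.02548044  1.30673221]
[-16.25312515   2.74871453  -3.38829876  83.86298671   0.
 167.54687485]
[-16.25312515   2.74871453  -3.38829876  83.86298671   0.
 -12.45312515]
```

```bash
cat >> h.py <<'E'
O=O-ux*.0022-uy*.0021
ORI=[180,0,176.2]
def P(x,y,z): w=Wd(x,y); return [float(w[0]),float(w[1]),z/1000]
def snap(robot,tag,roi=None):
    for n in("scene","top"):
        im=robot.grab_frame(n); cv2.imwrite(f"pics/{n}_{tag}.png",im)
        x0,y0,x1,y1={"scene":(180,150,360,285+40),"top":(265,190,395,345)}[n]
        cv2.imwrite(f"pics/{n}_{tag}_z.png",cv2.resize(im[y0:y1,x0:x1],None,fx=3.8 if n=="top" else 3.4,fy=3.8 if n=="top" else 3.4,interpolation=cv2.INTER_CUBIC))
def st(robot):
    s=robot.observe(); print("t",round(s['time'],2),"g",G(s['tool_pos']).round(1),"z",round(s['tool_pos'][2]*1000,1),"rot",s['tcp_rot'].round(2),"F",s['ft_force'].round(1),"w",round(s['gripper_width']*1000,1))
E
python3 - <<'E'
from plant import robot
from h import *
robot.move_pose(P(-24,-30,230),ORI); st(robot); snap(robot,"a")
s=robot.observe()
for r in (60,73): 
    # fingertip outer-lower candidates of both fingers
    for y in (-30-42,-30+42): print(r,y,proj(robot,"scene",P(-24,y,230-r)).round(1))
E
```

```text
t 2.49 g [-24.1 -29.3] z 230.1 rot [-1.7999e+02  1.0000e-02  1.7611e+02] F [-0.2  0.1 -0.4] w 85.3
60 -72 [[307.9 201.5]]
60 12 [[278.5 217. ]]
73 -72 [[307.9 206.4]]
73 12 [[278.7 222. ]]
```

View pics/scene_a_z.png

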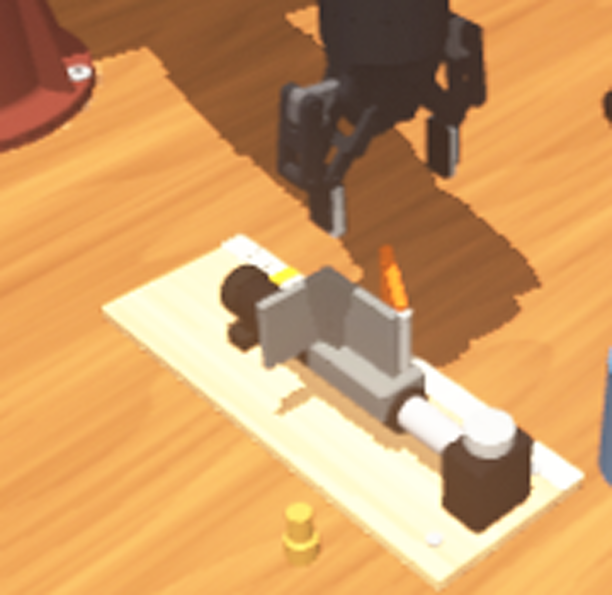

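```bash
python3 - <<'E'
from plant import robot
from h import *
print(robot.line_to(P(-24,-30,149),vel=.1,guard=8)); st(robot); snap(robot,"b")
E
```

```text
False
t 3.55 g [-24.4 -29.9] z 149.8 rot [-1.7999e+02  6.0000e-02  1.7620e+02] F [0.1 0.4 0.2] w 85.6
```

View pics/scene_b_z.png

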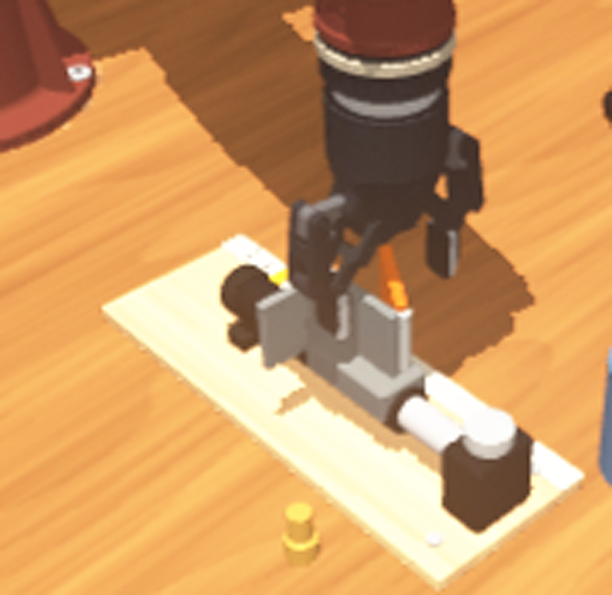

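View pics/top_b_z.png

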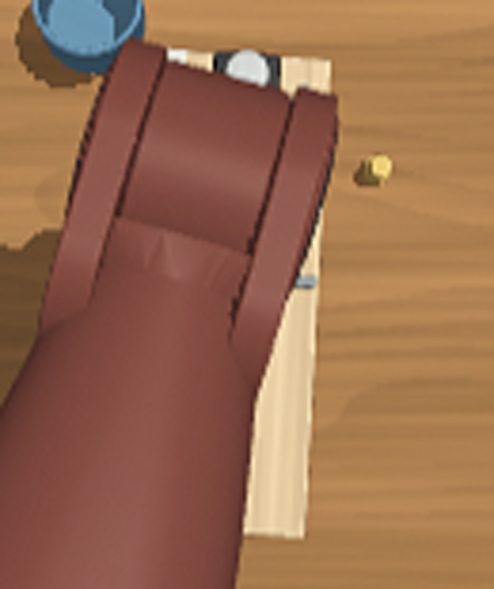

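```bash
python3 - <<'E'
from plant import robot
from h import *
print(robot.line_to(P(0,-30,149),vel=.02,guard=2.0)); st(robot); 
robot.line_to(P(60,-30,149),vel=.08); st(robot);snap(robot,"c")
E
```

```text
True
t 4.37 g [-11.2 -30. ] z 148.9 rot [1.8000e+02 4.0000e-02 1.7621e+02] F [3.5 0.3 1.8] w 85.3
t 5.41 g [ 59.8 -30. ] z 148.9 rot [ 1.7997e+02 -5.0000e-02  1.7620e+02] F [ 5.1 -0.8 -0.6] w 85.4
```

View pics/scene_c_z.png

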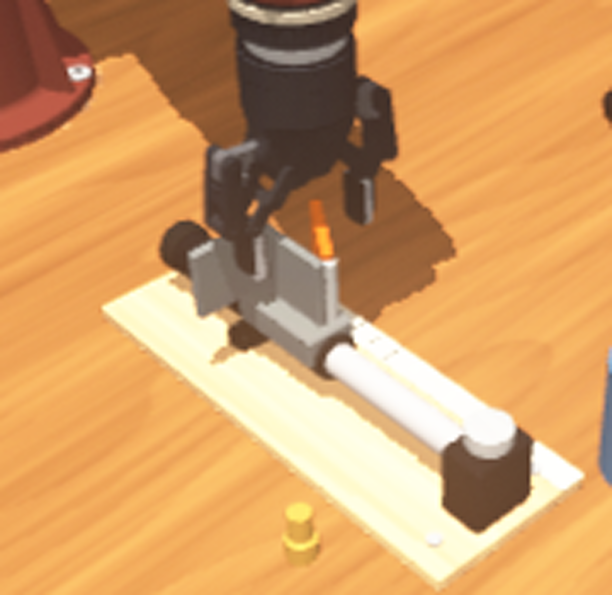

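View pics/top_c_z.png

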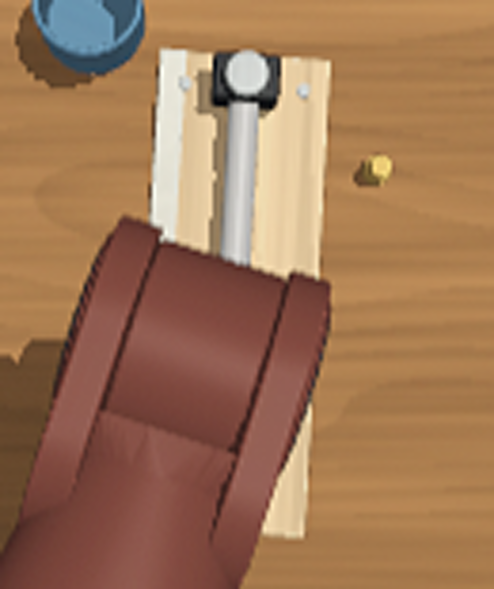

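```bash
python3 - <<'E'
from plant import robot
from h import *
im=cv2.imread("pics/top0.png").astype(float); B,Gc,R=im[...,0],im[...,1],im[...,2]
print(im[258:268,311].astype(int).tolist()); print(im[302:310,304].astype(int).tolist())
# saturation-weighted row centroids per column
for c in range(301,308):
    w=np.clip((R+Gc)/2-B-25,0,None)[302:310,c]; r=(w*np.arange(302,310)).sum()/w.sum(); print("tape",c,round(r,2),G(ray(robot,"top",(c,r),.012)).round(1),w.sum().round())
for c in range(304,318):
    w=np.clip(R-Gc-25-0,0,None)[258:268,c]*((R-Gc)>60)[258:268,c]
    if w.sum()>0: r=(w*np.arange(258,268)).sum()/w.sum(); print("ptr",c,round(r,2),G(ray(robot,"top",(c,r),.017)).round(1),w.sum().round())
E
```

```text
[[82, 167, 240], [53, 132, 211], [109, 156, 199], [131, 173, 204], [83, 114, 190], [22, 22, 165], [77, 105, 147], [90, 121, 140], [146, 188, 215], [161, 205, 232]]
[[214, 225, 226], [200, 223, 227], [141, 218, 233], [88, 216, 236], [92, 216, 236], [87, 216, 236], [167, 219, 230], [204, 222, 225]]
tape 301 305.74 [126.6 -63.9] 408.0
tape 302 305.74 [126.4 -61. ] 402.0
tape 303 305.74 [126.2 -58.2] 400.0
tape 304 305.88 [126.4 -55.3] 428.0
tape 305 305.97 [126.5 -52.5] 406.0
tape 306 305.96 [126.3 -49.7] 408.0
tape 307 306.04 [126.4 -46.8] 430.0
ptr 306 263.0 [  4.9 -57.2] 55.0
ptr 307 263.0 [  4.7 -54.3] 69.0
ptr 308 263.0 [  4.5 -51.5] 73.0
ptr 309 263.0 [  4.4 -48.6] 96.0
ptr 310 260.72 [ -2.3 -46.2] 222.0
ptr 311 261.13 [ -1.3 -43.3] 271.0
ptr 312 261.2 [ -1.3 -40.4] 266.0
ptr 313 262.71 [  2.8 -37.3] 172.0
ptr 314 262.7 [  2.6 -34.5] 172.0
ptr 315 262.6 [  2.2 -31.6] 207.0
ptr 316 263.0 [  3.1 -28.7] 51.0
```

```bash
python3 - <<'E'
from plant import robot
from h import *
robot.line_to(P(111,-30,149),vel=.06); robot.pause(.3); st(robot);snap(robot,"d")
E
```

```text
t 6.81 g [110.7 -30. ] z 148.9 rot [ 1.7997e+02 -4.0000e-02  1.7622e+02] F [ 5.1 -0.7 -3.1] w 85.2
```

View pics/scene_d_z.png

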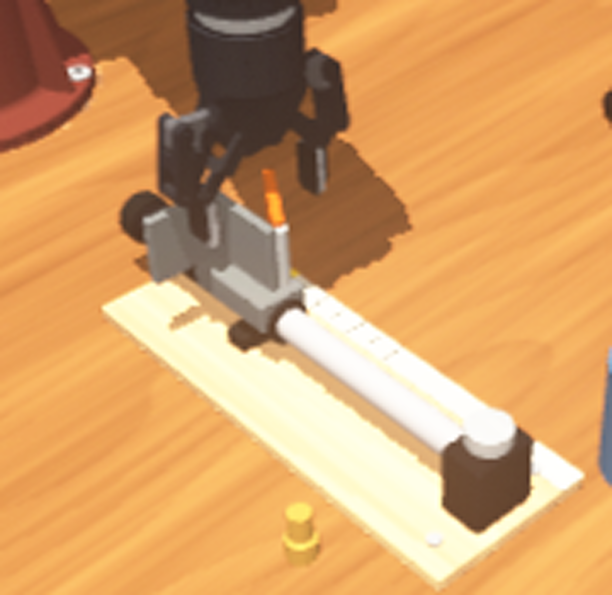

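View pics/top_d_z.png

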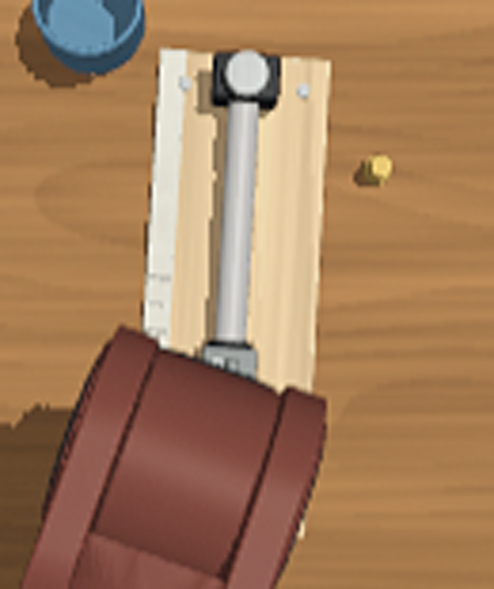

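```bash
python3 - <<'E'
from plant import robot
from h import *
s=lambda x,y:((x+.5)/3.4-.5+180,(y+.5)/3.4-.5+150)
for a,b,z in [((258,302),(146,217),.118),((405,312),(282,228),.118),((399,396),(273,333),.055),((265,366),(155,281),.064)]:
    ga,gb=G(ray(robot,"scene",s(*a),z)),G(ray(robot,"scene",s(*b),z)); print(ga.round(1),gb.round(1),(gb-ga).round(1))
t=lambda p:((p[0]+.5)/3.8-.5+265,(p[1]+.5)/3.8-.5+190)
print("collar rear top view",G(ray(robot,"top",t((228,342)),.066)), "init", G(ray(robot,"top",((222+.5)/3.8-.5+270,(177+.5)/3.8-.5+190),.066)))
E
```

```text
[ 5.7 53.3] [128.7  51.6] [123.1  -1.7]
[-64.4  -7.4] [56.9 -7.4] [121.4   0. ]
[-67.9   1.5] [37.  21.1] [104.9  19.7]
[ 5.6 52.2] [128.1  52. ] [122.4  -0.2]
collar rear top view [49.10720633 -2.51841302] init [-70.57530301  -0.10780121]
```

```bash
python3 - <<'E'
from plant import robot
from h import *
print(robot.line_to(P(111.2,-5,149),vel=.04,guard=20)); st(robot)
for w in (.06,.04,.03):
    robot.set_gripper(w); st(robot)
snap(robot,"e")
E
```

```text
False
t 7.68 g [110.8  -5.4] z 149.1 rot [ 1.7990e+02 -1.0000e-02  1.7624e+02] F [ 5.6  2.5 -2.3] w 85.6
t 8.06 g [110.2  -4.9] z 150.1 rot [1.7999e+02 9.0000e-02 1.7622e+02] F [6.6 0.8 5.1] w 60.0
t 8.39 g [110.2  -4.8] z 150.1 rot [-1.7999e+02  9.0000e-02  1.7622e+02] F [ 5.8 -0.2  4.2] w 40.2
t 8.65 g [109.7  -4.6] z 150.8 rot [-1.7995e+02  1.6000e-01  1.7621e+02] F [ 6.  -0.7  8.3] w 30.4
```

View pics/scene_e_z.png

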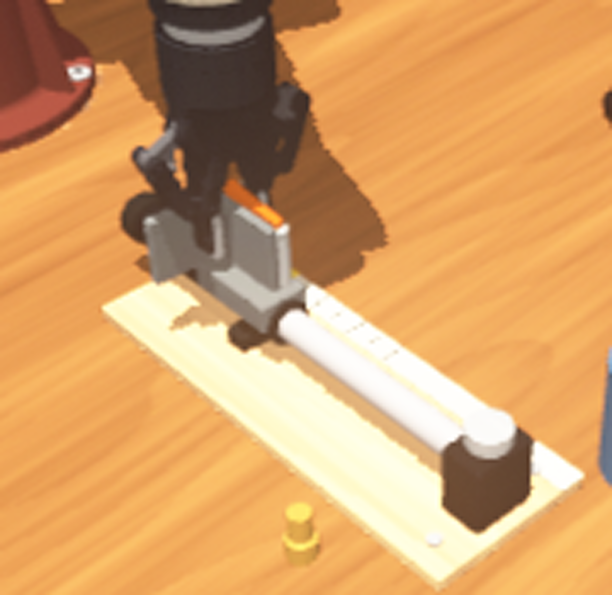

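```bash
python3 - <<'E'
from plant import robot
from h import *
for w in (.022,.010):
    robot.set_gripper(w); st(robot)
robot.pause(.5); st(robot)
snap(robot,"f")
E
```

```text
t 9.0 g [109.5  -4.4] z 151.2 rot [-179.93    0.2   176.21] F [ 6.4 -1.1 10. ] w 22.1
t 9.22 g [109.3  -4.9] z 151.5 rot [179.99   0.24 176.25] F [ 5.8  1.1 13.2] w 16.0
t 9.72 g [109.3  -4.9] z 151.5 rot [179.99   0.23 176.25] F [ 5.5  1.2 13.2] w 16.0
```

View pics/scene_f_z.png

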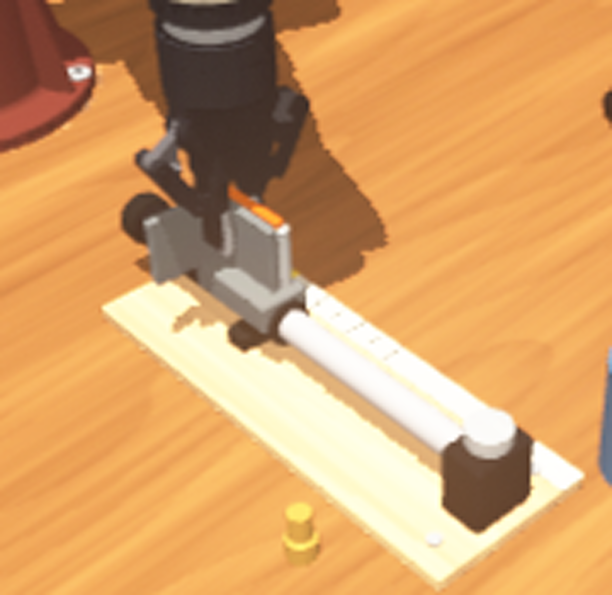

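View pics/top_f_z.png

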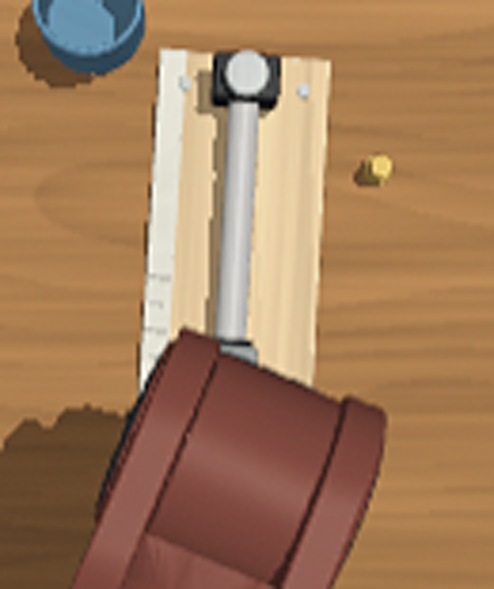

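```bash
python3 - <<'E'
from plant import robot
from h import *
robot.line_to(P(112.5,-5,150.5),vel=.01); robot.pause(.5); st(robot)
snap(robot,"g")
im=cv2.imread("pics/scene_g.png")[185:240,210:285]; cv2.imwrite("pics/g_zoom.png",cv2.resize(im,None,fx=10,fy=10,interpolation=cv2.INTER_CUBIC))
E
```

```text
t 10.67 g [111.4  -4.9] z 151.5 rot [1.7998e+02 9.0000e-02 1.7623e+02] F [ 5.9 -1.7  3.9] w 16.0
```

View pics/g_zoom.png

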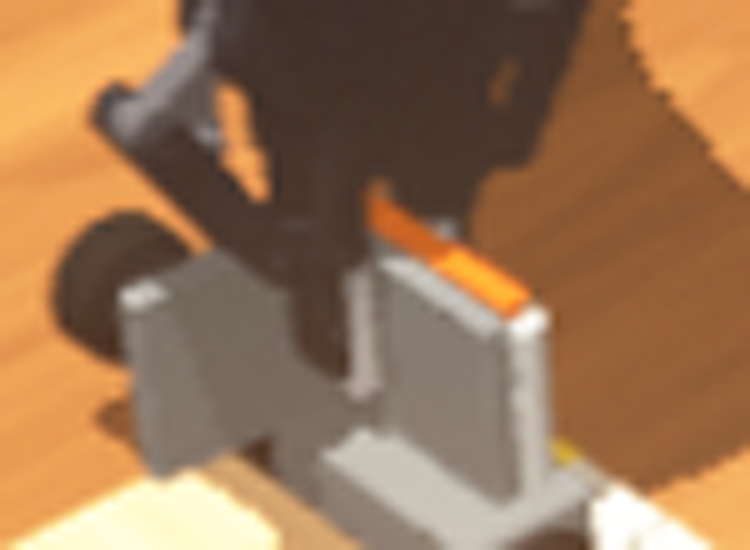

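View pics/top_g_z.png

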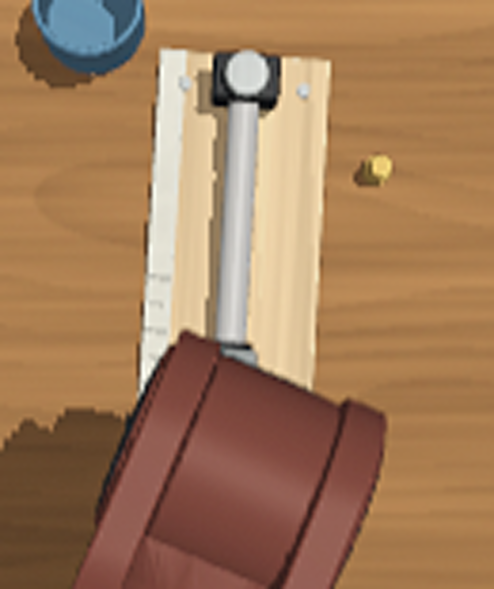

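```bash
python3 - <<'E'
from plant import robot
from h import *
base=None
for n,p in (("0",(255.9,239)),("b",(255.9,239)),("d",(222.6,213.6)),("f",(222.6,213.6)),("g",(222,213.7))):
    f="pics/scene0.png" if n=="0" else f"pics/scene_{n}.png"
    g=cv2.imread(f,0); c=np.array([[p]],np.float32)
    c=cv2.cornerSubPix(g,c,(4,4),(-1,-1),(3,100,.01))[0,0]; print(n,c,G(ray(robot,"scene",c,.118)).round(1))
def patch(a,b,r):
    A=cv2.imread(f"pics/scene_{a}.png"); B=cv2.imread(f"pics/scene_{b}.png"); x,y=r
    T=A[y-10:y+26,x-8:x+10]; m=cv2.matchTemplate(B,T,cv2.TM_CCOEFF_NORMED); _,v,_,l=cv2.minMaxLoc(m); return v,(l[0]+8,l[1]+10)
for b in "fg": print(patch("d",b,(222,214)))
E
```

```text
0 [254.57861 239.51208] [ 4.3 57. ]
b [254.592   239.49907] [ 4.3 56.9]
d [222.6 213.6] [128.3  51.9]
f [222.6 213.6] [128.3  51.9]
g [221.52946 213.59863] [130.   53.7]
(0.9725832939147949, (222, 214))
(0.984255313873291, (222, 214))
```

```bash
python3 - <<'E'
from plant import robot
from h import *
for p in ((300.5,241.5),(264.4,216.0)): print(G(ray(robot,"scene",p,.118)).round(1))
# pixel displacement predicted for leg travel L
p0=proj(robot,"scene",P(0,56,118))[0]; q0=proj(robot,"scene",P(-62,-4,118))[0]
for L in (116,119,122,125,128): print(L,(proj(robot,"scene",P(L,56,118))[0]-p0).round(1),(proj(robot,"scene",P(L-62,-4,118))[0]-q0).round(1))
print(proj(robot,"scene",P(126.4,-55,12)), [proj(robot,"scene",P(126.4+d,-44.5,12)).round(1) for d in(-6,6)])
A=cv2.imread("pics/scene_b.png",0);
for f in "dg":
    B=cv2.imread(f"pics/scene_{f}.png",0)
    for nm,(x0,y0,x1,y1) in {"rear":(289,238,306,266),"end":(249,234,264,262)}.items():
        m=cv2.matchTemplate(B[:, :330],A[y0:y1,x0:x1],cv2.TM_CCOEFF_NORMED); _,v,_,l=cv2.minMaxLoc(m)
        x,y=l; dx=(m[y,x+1]-m[y,x-1])/2/(2*m[y,x]-m[y,x+1]-m[y,x-1]); dy=(m[y+1,x]-m[y-1,x])/2/(2*m[y,x]-m[y+1,x]-m[y-1,x])
        print(f,nm,round(v,2),round(x+dx-x0,1),round(y+dy-y0,1))
E
```

```text
[-67.2  -9.9]
[ 56.3 -12.1]
116 [-31.9 -23.6] [-34.6 -23.7]
119 [-32.7 -24.2] [-35.4 -24.3]
122 [-33.5 -24.7] [-36.2 -24.9]
125 [-34.3 -25.3] [-37.1 -25.4]
128 [-35.  -25.9] [-37.9 -26. ]
[[262.35406691 231.08807741]] [array([[260.6, 233.9]]), array([[257.7, 231.7]])]
d rear 0.91 -35.9 -25.4
d end 0.83 -40.9 -156.7
g rear 0.89 -36.0 -25.5
g end 0.83 -49.9 -154.2
```

```bash
python3 - <<'E'
from plant import robot
from h import *
st(robot); robot.job_done(); st(robot)
E
```

```text
t 10.77 g [111.4  -4.9] z 151.6 rot [1.7998e+02 9.0000e-02 1.7623e+02] F [ 6.2 -0.3  3.7] w 15.7
the job is handed in; nothing more can be done
the job is handed in; nothing more can be done
```

I pushed the leg out with the side of the +y finger on the cross plate, with the lever still open. With the pointer at the tape I moved the gripper sideways to centre it, then closed the jaws, which swung the lever shut against the grip plate. I handed in at about 10.8 s, still holding the pinch.

**Leg position:** the gripper reading puts the leg out 122.6 mm, and tracking the grip plate's rear edge in the scene view gives about 122.5 mm. The target from the first top view was 122 mm, and the tape is ±6 mm wide. After closing, the leg had slipped back about 1 mm, so I nudged it forward about 2 mm while pinched.

**Lever:** in the last scene picture the blade looks parallel to the grip plate. The force on the tool was about 7 N.

**What did not fully agree or could not be checked:**
- **Pointer view:** the arm hid the pointer and tape from the top camera, and the leg hid them from the scene camera. The pointer's final place is therefore inferred, not seen.
- **Cross-plate corner:** this check scattered by about 3 mm, reading 124–126 mm of travel. The automatic match on the plate's end failed.
- **Jaw width:** it read about 16 mm, not the expected 18 mm. I put this down to the pads giving, but did not confirm it.
- **Closing force:** the upward force rose to about 13 N while the jaws closed, and fell to about 4 N after the nudge.

The arm never went near the mouse, radio or mug. The mug and adapter look unmoved in the later pictures.

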